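Knock the stuck red stamp block out of the coder's block holder

TASK

The red stamp block has jammed in its pocket of the green holder: use the orange-handled knock-out pin to push it out from behind, through the access hole in line with it, until it stands completely clear of its pocket on the holder's catch tray. Do not touch the red block with the gripper, and leave the blue and white blocks in their pockets and everything else on the table where it is. Then put the pin back on its blue rest, the same way round as it was, and let go.

Things in the scene. Friction and masses are not known exactly. Their poses are not given: they have to be found in the camera images.
- holder: Green holder fixed to the table; three open-fronted pockets side by side, at y = -38, 0, +38 mm, 27 mm wide, floor 46 mm above the table, x = -21 (rear) to +21 mm (mouth). Origin: table height, middle of the centre pocket; +x is the way blocks come out. Rear wall 12 mm thick (outer face x = -33 mm), 78 mm high, 125 mm across. A dark bar over x = -5 to +5 mm with steel studs tops out at 98 mm.
- hole (a point): Centre of the outer end of the centre pocket's access hole, on the rear wall's outer face (holder x = -33 mm), 60 mm above the table. Each pocket has such a hole right through the rear wall, 20 mm in diameter, on its own middle line (y = -38, 0, +38 mm), same height. Axes as the holder's.
- tray (a point): Middle of the aluminium catch tray's floor, which carries on level from the pocket floors (46 mm above the table), holder x = 21 to 121 mm, 117 mm wide, with rims 9 mm high at its end and sides. Axes as the holder's.
- red_block: Red stamp block, brass front face; 40 long (its x, same way as the holder's) x 24 wide x 28 mm high, 0.08 to 0.17 kg; origin: centre of underside. Jammed in any of the three pockets, rear face about 1 mm off the rear wall, front 1 mm inside the mouth; a spring shoe on top holds it: push about 7 to 16 N for the first 25 mm, then it slides freely. Clear of the pocket once its origin is over 41 mm along the holder's x.
- blue_block: Blue stamp block, same size and kind as the red one, in another pocket; must stay there.
- white_block: White stamp block, same size and kind, in the remaining pocket; must stay there.
- drift: Knock-out pin: orange square handle 60 long x 18 x 18 mm, steel pin 8 mm in diameter standing 95 mm out of its front end, stub 8 mm in diameter, 25 mm long, at its rear end; 0.15 kg. Origin at the handle's centre, on the axis; +x points along the pin to the tip. It lies level on its rest, axis 60 mm above the table, handle between the two V supports.
- drift_tip (a point): Centre of the flat end of the knock-out pin, 125 mm ahead of the handle's centre.
- rest: Blue rest fixed to the table: base 125 x 60 x 10 mm, two posts at x = -44 and +44 mm, 8 mm thick along x, each with an upward V about 30 mm wide at its top, 71 mm above the table, that holds the pin (front) or stub (rear) with its axis 60 mm up. Origin: table height, under the middle; x along the pin lying in it, tip towards +x.
- label_roll: White paper label roll lying flat, 80 mm across, 40 mm high; origin centre of underside. Bystander.
- ink_bottle: Small black ink bottle, 44 mm across, 90 mm high; origin centre of underside. Bystander.
- pen_cup: Red cup, 72 mm across, 85 mm high; origin centre of underside. Bystander.
- tape_roll: Brown cardboard roll, 90 mm across, 50 mm high; origin centre of underside. Bystander.
Not all that is in view belongs to the job. Several things look just like the rest: the one meant starts farthest from the robot's base.

How it is judged (in metres and radians):
On the way, in this order (a step that is already met when the one before it is completed fails the run):
1. the knock-out pin, its tip through the access hole, presses on the back of the red block (contact force between drift and red_block above 1 N and x of drift_tip in the frame of holder above -0.03 m and horizontal distance between drift_tip and red_block below 0.03 m and angle between the x axis of drift and the x axis of holder, either way round below 0.35 rad), for 0.05 s.
2. the red block stands clear of its pocket on the catch tray (x of red_block in the frame of holder between 0.041 and 0.106 m and y of red_block in the frame of holder between -0.055 and 0.055 m and z of red_block in the frame of holder between 0.043 and 0.05 m and angle between red_block's own z axis and vertical below 0.1 rad), for 0.2 s.
At the end, for the whole second after the job is handed in: Red block upright (0.1 rad), still, on the tray, origin 41 to 106 mm along the holder's x; pin at rest in both Vs, same way round (20 mm lengthwise, 8 mm sideways, 55 to 66 mm high, 0.12 rad); blue and white blocks moved under 6 mm, other things under 30 mm (all of step 2 and linear speed of each of red_block, drift below 0.02 m/s and z of drift in the frame of rest between 0.055 and 0.066 m and x of drift in the frame of rest between -0.02 and 0.02 m and y of drift in the frame of rest between -0.008 and 0.008 m and x of drift_tip in the frame of rest above 0.1 m and angle between the x axis of drift and the x axis of rest, either way round below 0.12 rad and distance of each of blue_block, white_block from where it was at the start of the episode below 0.006 m and distance of each of label_roll, ink_bottle, pen_cup, tape_roll from where it was at the start of the episode below 0.03 m); the robot touches nothing.
It fails at once if the gripper touches the red block (contact force between the fingers and red_block above 1 N).
It fails at once if the blue or white block is pushed out of place (distance of any of blue_block, white_block from where it was at the start of the episode above 0.006 m).
It fails at once if another thing on the table is displaced by more than 30 mm (distance of any of label_roll, ink_bottle, pen_cup, tape_roll from where it was at the start of the episode above 0.03 m).
It also fails if it takes over 51 s, if anything falls off the work surface, if the arm or the gripper's body presses on something with over 40 N, if the wrist force passes 120 N, or if a joint passes its speed limit or range.

ROBOT

A 6-joint arm with a two-finger parallel gripper is mounted at the origin on the work surface. World frame = base frame: x ahead of the robot, y to its left, z up, the work surface at z = 0. Lengths are in m, angles in degrees, forces in N, time in s.
With the tool pointing down it reaches from about 0.325 to 0.775 m from the base axis. Payload 5.5 kg.
Tool frame: the origin (TCP) lies at the centre of the arm's flange, where the gripper is bolted on; the fingertips stand 182 mm ahead of it and the grasp point (between the pads) lies 163 mm ahead of it; z points along the fingers, y is the line along which they close (so a half turn about z gives the same grasp; the last joint's range is limited). The gripper opens to 88 mm and grips with 3 to 60 N. Pads are 20 mm wide; open, the fingers measure 115 mm over their backs; the gripper's body (75 mm by 178 mm) begins 61 mm behind the grasp point.
Start: joints at [63.157, 5.22, 70.514, -0, 104.267, -3.249], TCP at [0.24, 0.55, 0.405] pointing down, gripper open.
Joint ranges: [-164.24, 164.24], [-49.07, 125.15], [9.68, 141.18], [-86.29, 266.29], [3.28, 154.24], [-151.56, 151.56]. Speed limits (degrees/s): [147.25, 147.25, 172.46, 180, 180, 180].

INTERFACE

Orientations are given as [roll, pitch, yaw] about the fixed x, y, z axes, in that order (R = Rz(yaw) Ry(pitch) Rx(roll)).
In Python, from station import r gives the robot as it stands. The module is installed in compiled form; this text tells all that it offers. Calls block until the motion is done:
- r.reach(position, orientation): joint-space move of the TCP to a pose.
- r.servo_line(position, rotation=None, speed=0.15): straight line of the TCP; rotation=None keeps the orientation; speed is the mean speed in m/s.
- r.move_joints(angles): joint-space move.
- r.let_go() and r.grab(squeeze=None): open the fingers fully, or close them until they stop; squeeze is the grip in N (None keeps the last).
- r.wait(seconds).
- r.inverse_kinematics(position, orientation): joint angles nearest the present ones, or None.
- r.sense(): the state.
- r.snapshot(name): name is "scene" or "top" or "wrist"; returns a dict with "frame" (400x640x3 uint8, red, green, blue), "fx", "fy", "cx", "cy" (pixels), "R" (3x3) and "t" (3): a world point X has camera coordinates R X + t. Camera axes: x right, y down, z forward; pixel columns grow to the right and rows downward; lengths in m; the calibration is good to about 2 mm. A picture is of the moment at which its call begins. There is no depth.
A pose or a line that the arm cannot do raises r.IKError and nothing moves.
- r.hand_in(): hands the job in; it is judged then, once.
The state is a dict: "clock": time; "joints": joint angles; "joint_vel": joint speeds; "joint_torque": joint torques, N m; "tcp_pos": TCP position; "orientation": TCP orientation; "contact_force": force on the tool from outside, world axes, zero at the start; "torque": the same for the moment, N m; "opening": finger opening in m; "gripper_force": force on a finger pad.
Only numpy, scipy, OpenCV 4.12 (cv2) and the standard library are available. Lean on these libraries where they do the work, as an engineer would, in place of code of your own. Each camera call takes 0.05 s, during which the arm holds its last target. There are 200 camera calls.

## Working session

There is one attempt and no reset: what is moved stays moved. The work goes in short steps, each a Python script; the robot and the scene stay as the last script left them, time stands still between calls to the robot, and variables do not carry over. Pictures are saved under pics/ and viewed, at most 10 in all, crops included, and the job is handed in when it is done.

```bash
mkdir -p pics
python3 - <<'E'
from station import r
import cv2,pickle
for n in ("scene","top"):
    s=r.snapshot(n); cv2.imwrite(f"pics/{n}0.png",s["frame"][:,:,::-1]); pickle.dump(s,open(f"pics/{n}0.pkl","wb"))
    print(n,s["fx"],s["cx"],s["cy"],s["R"],s["t"])
print(r.sense())
E
```

```text
scene 362.3681442837148 323.8565207157705 200.50271406507105 [[-0.85288797  0.52169238 -0.02047377]
 [ 0.35492605  0.55059847 -0.75555862]
 [-0.38289635 -0.65167353 -0.65476103]] [ 0.46597558 -0.12461442  1.13786268]
top 496.33990960024244 316.82462764559426 202.8157281092311 [[ 0.01011201 -0.99969739  0.02242476]
 [-0.98883034 -0.01333201 -0.14844803]
 [ 0.14870208 -0.02067318 -0.98866593]] [-0.04432178  0.52154759  1.35123679]
{'clock': 0.1, 'joints': array([ 6.31580222e+01,  5.25843452e+00,  7.05734334e+01, -2.25494380e-04,
        1.04268195e+02, -3.24926145e+00]), 'joint_vel': array([-0.01718413, -0.23026227, -0.18519362, -0.00907414,  0.03772054,
        0.10363647]), 'joint_torque': array([ 1.77731010e-03, -4.47855556e+01, -4.07569671e+01,  6.99955970e-02,
        2.84504704e-02, -1.15327157e-04]), 'tcp_pos': array([0.24016968, 0.54988873, 0.40363869]), 'orientation': array([-1.79900086e+02, -5.45327197e-03,  1.56407224e+02]), 'contact_force': array([-0.25985804,  0.19286812, -0.24801364]), 'torque': array([-0.02272394,  0.06051598,  0.05008111]), 'gripper_force': 0.0, 'opening': 0.08758428970362604}
```

View pics/top0.png

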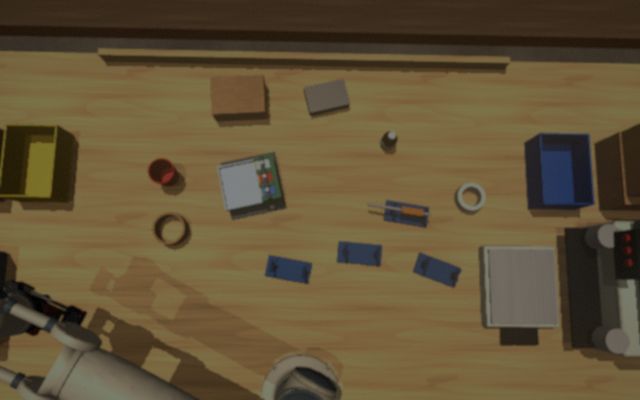

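View pics/scene0.png

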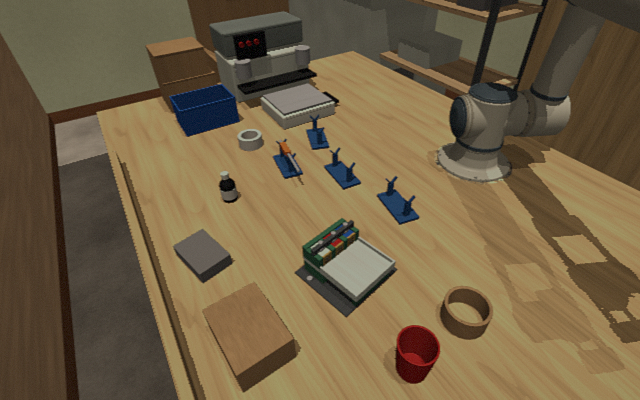

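The top view shows the holder at about (265,183) with its tray to the left (+y). Red looks like the middle block, at (267,180). The pin is on the far rest at (406,213) with its tip to the left. Next I'll take rough positions and move to look with the wrist camera.

```bash
cat > h.py <<'E'
import numpy as np, cv2, pickle
def ray(s,uv,z):
    R=np.array(s["R"]);t=np.array(s["t"]);c=-R.T@t
    d=R.T@np.array([(uv[0]-s["cx"])/s["fx"],(uv[1]-s["cy"])/s["fy"],1])
    return c+d*(z-c[2])/d[2]
def proj(s,X):
    p=np.array(s["R"])@np.array(X)+s["t"]; return np.array([s["cx"]+s["fx"]*p[0]/p[2],s["cy"]+s["fy"]*p[1]/p[2]])
def mask(s,lo,hi):
    return cv2.inRange(cv2.cvtColor(s["frame"],cv2.COLOR_RGB2HSV),np.array(lo),np.array(hi))
def snap(r,n,f):
    s=r.snapshot(n); cv2.imwrite(f"pics/{f}.png",s["frame"][:,:,::-1]); pickle.dump(s,open(f"pics/{f}.pkl","wb")); return s
def load(f): return pickle.load(open(f"pics/{f}.pkl","rb"))
E
python3 - <<'E'
from h import *
s=load("top0")
for n,uv,z in [("handle",(413,212),.06),("tip",(370,206),.06),("stubend",(431,214),.06),("tray TL",(220,166),.055),("tray BL",(229,210),.055),("red",(267,180),.074),("bar top",(272,155),.09),("bar bot",(281,205),.09),("bottle",(390,139),.04),("roll",(470,197),.04)]:
    print(n,ray(s,uv,z).round(3))
from station import r
# wrist camera offset in tool frame
w=r.snapshot("wrist");st=r.sense()
from scipy.spatial.transform import Rotation as Ro
T=Ro.from_euler("xyz",st["orientation"],degrees=True).as_matrix()
c=-w["R"].T@w["t"]
print("cam in tool",T.T@(c-st["tcp_pos"]),(T.T@w["R"].T).round(3),w["fx"])
for p in [(0.5,-.2,.35),(.52,.1,.35)]:
  for y in (0,90,180,-90):
    print(p,y,r.inverse_kinematics(p,[180,0,y]))
E
python3 -c "
import cv2
i=cv2.imread('pics/top0.png')[130:240,205:445];cv2.imwrite('pics/c.png',cv2.resize(i,None,fx=3.3,fy=3.3,interpolation=2))"
```

```text
handle [ 0.497 -0.304  0.06 ]
tip [ 0.512 -0.185  0.06 ]
stubend [ 0.492 -0.354  0.06 ]
tray TL [0.62  0.233 0.055]
tray BL [0.496 0.204 0.055]
red [0.578 0.1   0.074]
bar top [0.645 0.087 0.09 ]
bar bot [0.507 0.059 0.09 ]
bottle [ 0.71  -0.246  0.04 ]
roll [ 0.544 -0.471  0.04 ]
cam in tool [0.06858921 0.00027748 0.02045856] [[ 0.    -0.968 -0.251]
 [ 1.     0.    -0.   ]
 [ 0.    -0.251  0.968]] 324.55305363270736
(0.5, -0.2, 0.35) 0 [-2.54212672e+01 -4.50850173e+00  8.58082153e+01 -2.54444375e-14
  9.87002864e+01  6.45787328e+01]
(0.5, -0.2, 0.35) 90 [-25.42126724  -4.50850173  85.80821533   0.          98.7002864
 -25.42126724]
(0.5, -0.2, 0.35) 180 [ -25.42126724   -4.50850173   85.80821533    0.           98.7002864
 -115.42126724]
(0.5, -0.2, 0.35) -90 None
(0.52, 0.1, 0.35) 0 [ 7.20414063e+00 -5.90169068e+00  8.71183107e+01 -2.54444375e-14
  9.87833800e+01  9.72041406e+01]
(0.52, 0.1, 0.35) 90 [ 7.20414063e+00 -5.90169068e+00  8.71183107e+01 -2.54444375e-14
  9.87833800e+01  7.20414063e+00]
(0.52, 0.1, 0.35) 180 [  7.20414063  -5.90169068  87.11831067   0.          98.78338001
 -82.79585937]
(0.52, 0.1, 0.35) -90 None
```

View pics/c.png

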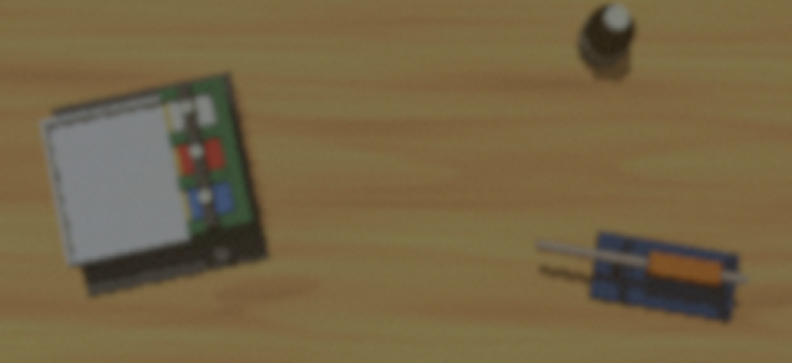

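The crop confirms that red is in the centre pocket, white is up at (195,110) and blue down at (210,198). The pin's yaw is about 83° and the holder's about 101°. I'll take close looks at both.

Run:
```python
from h import *
from station import r
r.reach([.575,.06,.36],[180,0,101]); r.wait(.3); snap(r,"wrist","w_hold")
r.reach([.503,-.27,.35],[180,0,83]); r.wait(.3); s=snap(r,"wrist","w_pin")
m=mask(s,(5,150,60),(20,255,255)); c=max(cv2.findContours(m,0,2)[0],key=cv2.contourArea)
print(cv2.minAreaRect(c), r.sense()["clock"])
a=cv2.imread("pics/w_hold.png");b=cv2.imread("pics/w_pin.png")
cv2.imwrite("pics/both.png",np.vstack([a[60:340],b[60:360]]))
```

```text
((61.5, 135.5), (233.0, 123.0), 90.0) 4.2583
```

View pics/both.png

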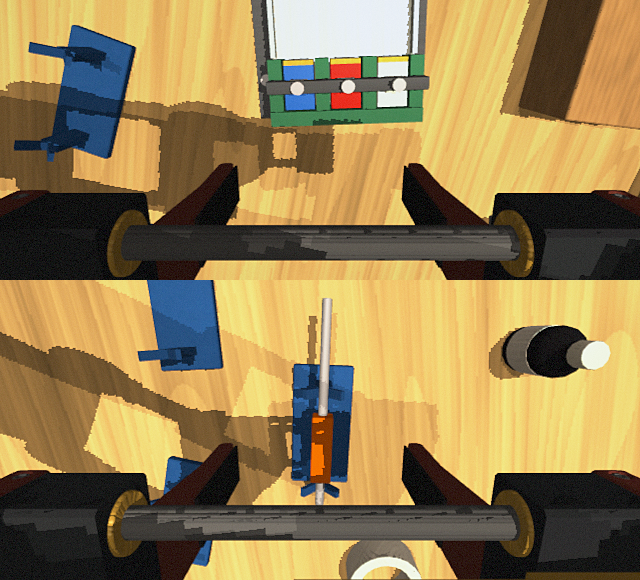

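The wrist views show the rear wall's top outer edge from about (270,186) to (422,181) in w_hold, with red in the middle pocket. In w_pin the pin tip is at (327,78), the handle front at (324,194) and the handle rear at (319,265).

```bash
python3 - <<'E'
from h import *
s=load("w_hold"); 
g=mask(s,(50,80,25),(85,255,255)); n,l,st,ce=cv2.connectedComponentsWithStats(g); g=(l==1+st[1:,4].argmax()).astype(np.uint8)
# outer (lowest) green pixel per column -> line of rear top edge
cols=np.arange(280,412); low=np.array([np.where(g[:,c])[0].max() for c in cols]); 
vx,vy,x0,y0=cv2.fitLine(np.c_[cols,low+.5].astype(np.float32),cv2.DIST_HUBER,0,.01,.01).ravel()
row=np.where(g.any(1))[0].max(); 
rows=[r for r in range(172,178)]; L=np.median([np.where(g[r])[0].min() for r in rows]); Rr=np.median([np.where(g[r])[0].max()+1 for r in rows])
f=lambda c:(c,y0+(c-x0)*vy/vx)
A,B=ray(s,f(L),.078),ray(s,f(Rr),.078); d=B-A
print("wall",A,B,np.linalg.norm(d), "yaw",np.degrees(np.arctan2(d[1],d[0]))+90)
ex=np.array([-d[1],d[0],0])/np.linalg.norm(d); mid=(A+B)/2; org=mid+.033*ex; print("wall mid",mid,"org",org)
m=mask(s,(0,150,60),(6,255,255)); m[:100]=0
n,l,st,ce=cv2.connectedComponentsWithStats(m); i=1+st[1:,4].argmax(); print("red",st[i],ce[i])
P=ray(s,(st[i][0]+st[i][2]/2,st[i][1]+st[i][3]/2),.074); ey=np.array([-ex[1],ex[0],0]); print("red in holder",(P-org)@ex,(P-org)@ey)
p=load("w_pin")
m=mask(p,(5,150,40),(22,255,255)); m[:180]=0;m[280:]=0;m[:,:300]=0;m[:,340:]=0
c=max(cv2.findContours(m,0,2)[0],key=cv2.contourArea); R=cv2.minAreaRect(c); print(R,cv2.boxPoints(R))
t=ray(p,(327,78),.06); hf=ray(p,(324,194),.069); hr=ray(p,(319.5,265),.069)
print("tip",t,"hf",hf,"hr",hr,np.linalg.norm(hf-hr),np.linalg.norm(t-hf), [np.degrees(np.arctan2(*(q-hr)[1::-1])) for q in(hf,t)])
gray=cv2.cvtColor(p["frame"],cv2.COLOR_RGB2GRAY)
E
python3 -c "
import cv2
a=cv2.imread('pics/w_hold.png')[110:195,250:440];b=cv2.imread('pics/w_pin.png')[70:290,270:370]
import numpy as np
a=cv2.resize(a,None,fx=2.6,fy=2.6,interpolation=2);b=cv2.resize(b,None,fx=2.6,fy=2.6,interpolation=2)
o=np.zeros((572,760,3),np.uint8);o[:a.shape[0],:a.shape[1]]=a;o[:b.shape[0],500:500+b.shape[1]]=b;cv2.imwrite('pics/z.png',o)"
```

```text
wall [0.53256932 0.06090979 0.078     ] [0.65511075 0.0895294  0.078     ] 0.12583911298053416 yaw 103.1458219245787
wall mid [0.59384004 0.07521959 0.078     ] org [0.58633484 0.10735481 0.078     ]
red [331 152  30  17 471] [345.42038217 160.14225053]
red in holder -0.0145562952446357 -0.0005391587254101981
((315.9779968261719, 229.23977661132812), (72.62167358398438, 34.07264709472656), 88.33971405029297) [[297.89676 193.43779]
 [331.9551  192.45058]
 [334.05923 265.04175]
 [300.0009  266.029  ]]
tip [ 0.51988034 -0.17678275  0.06      ] hf [ 0.50667584 -0.267526    0.069     ] hr [ 0.49519326 -0.33098979  0.069     ] 0.064494200431428 0.09213954236730718 [np.float64(79.7443547880975), np.float64(80.90466827995672)]
```

View pics/z.png

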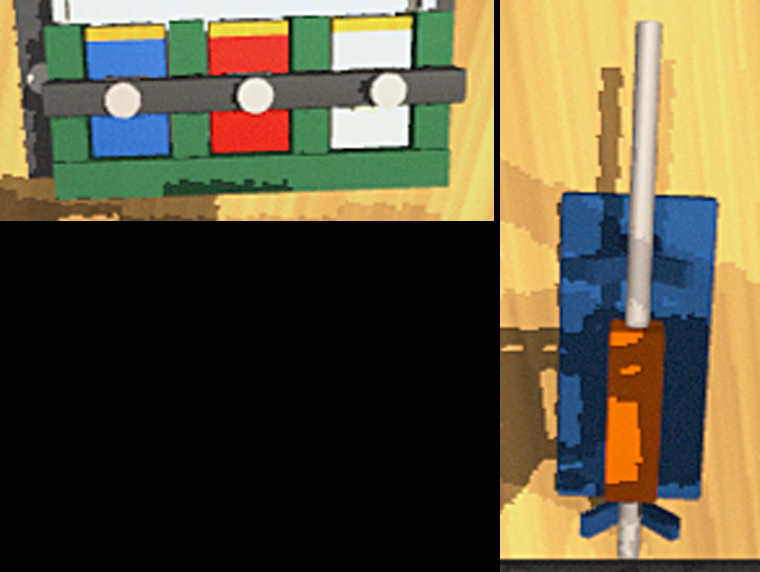

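The zoom shows handle corners at about (612–665,322) and (605–658,500). The tip is at (649,22), the pin root at (637,325), and the rest base runs from (562,193) and (718,198) to (557,495) and (700,497).

Run:
```python
from h import *
p=load("w_pin"); Z=lambda x,y:(270+(x-500)/2.6-.3,70+y/2.6-.3)
yaw=lambda a,b:np.degrees(np.arctan2(*(b-a)[1::-1]))
t=ray(p,Z(649,22),.06);b=ray(p,Z(637.5,325),.06);hr=ray(p,Z(631.5,500),.069);hf=ray(p,Z(638,322),.069);st=ray(p,Z(628,545),.06)
print("tip",t,"root",b,np.linalg.norm(t-b),yaw(b,t),"stub",yaw(st,t),"hr",hr,"hf",hf,yaw(hr,hf))
C=[ray(p,Z(*q),.01) for q in [(562,193),(718,198),(700,497),(557,495)]]
print(sum(C)/4,yaw(C[3],C[0]),yaw(C[2],C[1]),np.linalg.norm(C[0]-C[3]),np.linalg.norm(C[0]-C[1]))
u=(t-b)/np.linalg.norm(t-b); print("centre from tip",t-.125*u,"from hr",hr+.03*u)
```

```text
tip [ 0.51987255 -0.17690247  0.06      ] root [ 0.50523488 -0.27028685  0.06      ] 0.09452461654493478 81.09157236563848 stub 80.95836468138758 hr [ 0.49621595 -0.32822376  0.069     ] hf [ 0.50571524 -0.26701849  0.069     ] 81.17785772911395
[ 0.50139598 -0.2941553   0.01      ] 80.95601122000426 81.09789953952092 0.12377467993349707 0.058730347565753446
centre from tip [ 0.50051559 -0.30039461  0.06      ] from hr [ 0.50086162 -0.29858564  0.069     ]
```

```bash
cat >> h.py <<'E'
Y=np.radians(103.1); EX=np.array([np.cos(Y),np.sin(Y),0]); EY=np.array([-EX[1],EX[0],0]); ORG=np.array([.5863,.1074,0])
def P(s,z=.223,dy=0): return list(ORG+(s-.125)*EX+dy*EY+[0,0,z])
E
python3 - <<'E'
from h import *
from station import r
np.set_printoptions(precision=4,suppress=True)
r.reach([.5007,-.2993,.30],[180,0,81]); r.servo_line([.5007,-.2993,.223],speed=.08); r.wait(.2)
def st(n):
    q=r.sense(); print(n,round(q["clock"],2),q["tcp_pos"],q["orientation"],q["contact_force"],q["opening"],q["gripper_force"])
st("at"); r.grab(50); r.wait(.2); st("grip")
r.servo_line([.5007,-.2993,.323],speed=.12); st("up"); 
snap(r,"wrist","w_grip")
r.reach(P(-.075,.323),[180,0,103.1]); r.wait(.2); st("over")
r.servo_line(P(-.075),speed=.1); r.wait(.2); st("pre"); snap(r,"wrist","w_pre"); snap(r,"scene","s_pre")
a=cv2.imread("pics/w_pre.png"); b=cv2.resize(cv2.imread("pics/s_pre.png")[190:320,220:420],None,fx=2,fy=2); o=np.zeros((660,640,3),np.uint8); o[:400]=a; o[400:660,:400]=b; cv2.imwrite("pics/pre.png",cv2.resize(o,(580,598)))
E
```

```text
at 5.92 [ 0.5008 -0.2994  0.2237] [179.9425   0.0271  80.9987] [-0.2481 -0.2605 -0.0232] 0.087683923163548 0.0
grip 7.19 [ 0.5006 -0.2993  0.223 ] [-179.9861   -0.0005   81.0008] [-1.0546 -0.0153 -0.3976] 0.017506263377544753 49.99986469745636
up 8.18 [ 0.5006 -0.2992  0.3218] [-179.9013   -0.0453   80.9967] [ 0.2024 -0.3241 -1.9261] 0.017652232686699097 49.99944627285004
over 9.41 [ 0.6312 -0.089   0.3232] [179.9943   0.0193 102.9542] [ 0.5149 -0.6289 -1.3855] 0.01770588091819616 49.99938905239105
pre 10.76 [ 0.6318 -0.0874  0.2238] [179.9301   0.0296 103.0979] [ 1.2904 -0.071  -1.454 ] 0.01775981300890005 49.999516010284424
```

View pics/pre.png

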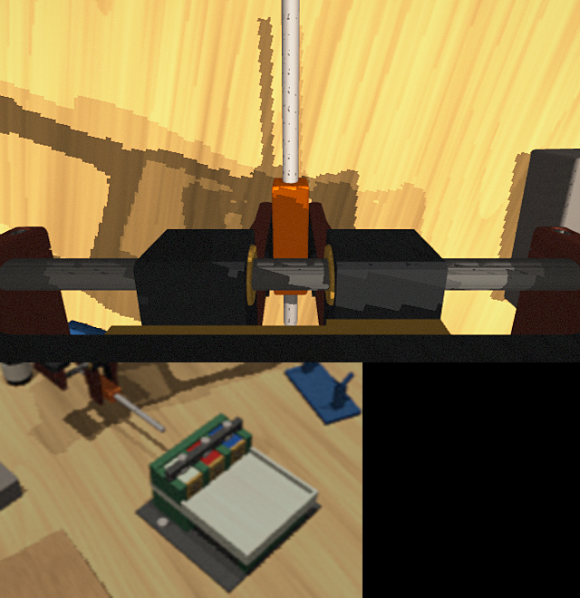

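The pin sits straight in the grip, central in the image, and is lined up with the middle hole. I'll insert it with a force guard.

Run:
```python
from h import *
from station import r
np.set_printoptions(precision=2,suppress=True)
f0=r.sense()["contact_force"]; ok=True
r.servo_line(P(-.042),speed=.08)
for s in [-.036,-.031,-.027,-.023,-.019,-.015,-.01,-.005,0,.005,.010,.015,.02,.025,.03]:
    r.servo_line(P(s),speed=.03); q=r.sense(); f=q["contact_force"]-f0
    print(s,round((q["tcp_pos"]-ORG)@EX+.125,4),np.array([f@EX,f@EY,f[2]]),round(q["clock"],2))
    if (s<-.022 and np.linalg.norm(f)>5) or np.linalg.norm(f)>35: print("STOP"); ok=False; break
snap(r,"scene","s_push")
b=cv2.resize(cv2.imread("pics/s_push.png")[190:330,220:420],None,fx=3,fy=3); cv2.imwrite("pics/push.png",b)
```

```text
-0.036 -0.036 [-0.86  0.36 -0.48] 11.77
-0.031 -0.0308 [-1.02  0.74  0.39] 12.08
-0.027 -0.0268 [-1.25  0.89 -0.51] 12.37
-0.023 -0.0228 [-0.68  0.25 -0.51] 12.65
-0.019 -0.0194 [-5.37  0.92 -0.61] 12.93
-0.015 -0.0173 [-12.47   1.1    0.02] 13.22
-0.01 -0.0129 [-14.73   0.71   0.44] 13.53
-0.005 -0.008 [-15.25   0.18  -0.58] 13.85
0 -0.003 [-14.54   1.26  -0.58] 14.17
0.005 0.0021 [-15.14   0.84   0.43] 14.48
0.01 0.0101 [-1.58  0.77 -0.6 ] 14.8
0.015 0.0157 [ 0.79 -0.51  0.02] 15.12
0.02 0.0204 [-0.31  0.23 -1.27] 15.43
0.025 0.0253 [-0.1  0.5  0.6] 15.75
0.03 0.0302 [-0.25  0.38 -0.2 ] 16.07
```

View pics/push.png

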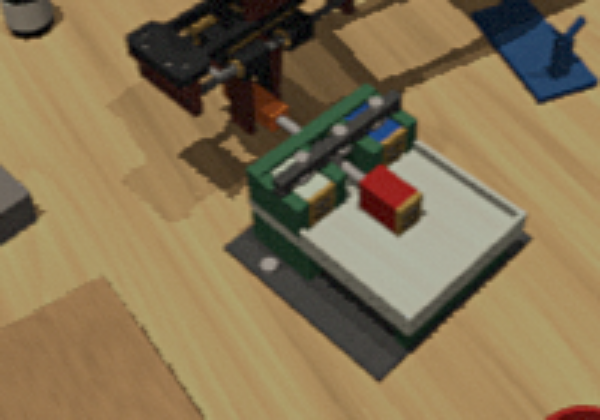

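Red stands upright and clear on the tray at (390,198) in the crop, with blue and white still in their pockets. Now I'll withdraw and check whether the pin slipped in the grip.

Run:
```python
from h import *
from station import r
r.servo_line(P(-.08),speed=.1); r.servo_line(P(-.08,.323),speed=.12)
r.reach([.5007,-.2993,.323],[180,0,81]); r.wait(.3)
s=snap(r,"wrist","w_back"); a=load("w_grip")
for q in (a,s):
    m=mask(q,(5,150,40),(20,255,255)); m[:185]=0; m[330:]=0; m[:,295:345]=m[:,295:345]; m[:,:295]=0; m[:,345:]=0
    rows=np.where((m>0).sum(1)>12)[0]; cols=np.where((m>0).sum(0)>12)[0]; print(rows.min(),rows.max(),cols.min(),cols.max())
print(r.sense()["clock"],r.sense()["tcp_pos"],r.sense()["opening"])
cv2.imwrite("pics/cmp.png",np.hstack([cv2.imread(f"pics/{n}.png")[:,200:440] for n in("w_grip","w_back")]))
```

```text
197 325 295 340
197 325 295 344
19.6667 [ 0.50124084 -0.29863351  0.3229235 ] 0.01797007318838116
```

View pics/cmp.png

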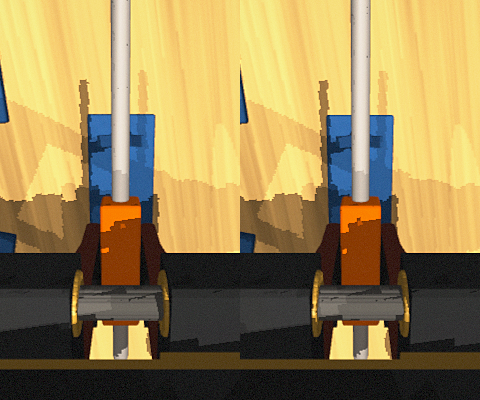

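Before and after look the same: the handle front is at row 197 in both, so there's no slip. I'll set the pin down at the original pose.

Run:
```python
from h import *
from station import r
np.set_printoptions(precision=4,suppress=True)
r.servo_line([.5007,-.2993,.25],speed=.1); r.servo_line([.5007,-.2993,.2232],speed=.04); r.wait(.3)
q=r.sense(); print(q["tcp_pos"],q["contact_force"])
r.let_go(); r.wait(.3); r.servo_line([.5007,-.2993,.30],speed=.1); r.reach([.503,-.27,.35],[180,0,83]); r.wait(.5)
snap(r,"wrist","w_end"); snap(r,"scene","s_end"); print(r.sense()["clock"])
a=cv2.imread("pics/w_pin.png")[60:320,260:400];b=cv2.imread("pics/w_end.png")[60:320,260:400];c=cv2.imread("pics/s_end.png")[120:380,220:420]
cv2.imwrite("pics/end.png",cv2.resize(np.hstack([a,b,c]),None,fx=1.6,fy=1.6))
```

```text
[ 0.5007 -0.2993  0.2232] [-0.0646  0.2273 -1.354 ]
24.9833
```

View pics/end.png

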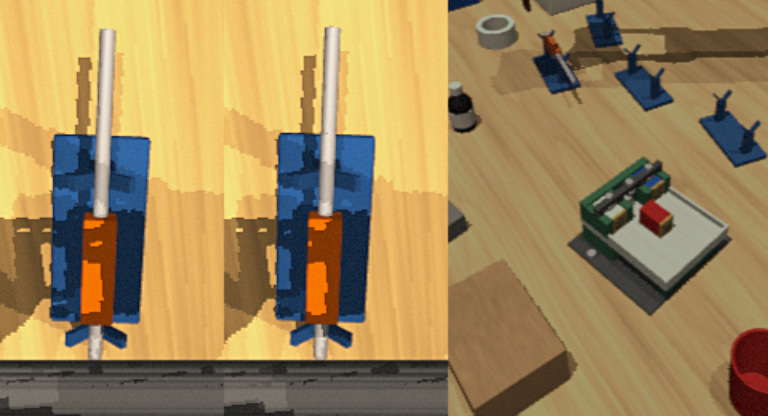

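The pin lies in both Vs as it did at the start (tip at (332,28) against (107,30)+224), and red stands on the tray.

```bash
python3 -c "
from station import r
print(r.hand_in())"
```

```text
the job is handed in; nothing more can be done
None
```

I pushed the red block clear of its pocket onto the catch tray, put the pin back on its rest the same way round and released it, and handed the job in about 25 s into the 51 s limit; the hand-in call gave no verdict.

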